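# Index the spool table to the test contacts

## Task

Swing the red-knobbed lock lever of the hand-cranked indexing table open, then crank the handwheel round as many whole turns as it takes for the table to carry the green spool round to the test contacts on the yellow post; one turn of the wheel moves the table on by one nest. Finish with the crank back at its starting place and the lock lever swung fully home again, and do not touch the spools or the round table itself.

Things in the scene. Friction and masses are not known exactly. Their poses are not given: they have to be found in the camera images.
- indexer: Fixed hand-cranked indexing table on the desk: grey base plate 215 x 390 x 12 mm. Origin: on the desk under the middle of the plate; its x axis points from the operator's edge to the yellow post, y towards the round table, z up. Handwheel at the -y end, round table at the +y end, lock lever outside the wheel at the -y end.
- station (a point): The place in front of the test contacts (two metal tips on the 85 mm high yellow post at the far side of the round table): centre of the nest position there, 70 mm from the table axis, at the height of a seated spool's centre. Axes as the indexer's.
- table_axis (a point): Centre of the round dark steel table (208 mm across, top face 34 mm above the desk), on its top face. Six nests, each of four 8 mm high pins, lie 60 degrees apart on a circle of 70 mm radius; one nest is always at the station when the wheel is locked.
- green_spool_centre (a point): Centre (half-way up) of the spool with green winding and a green label on top, 52 mm across and 40 mm high, standing loose in a nest, top 74 mm above the desk. At the start it is two or three nests clockwise (seen from above) of the station, so two or three wheel turns clockwise bring it there.
- copper_spool_centre (a point): Centre of the spool with copper winding and label, same size, in another nest; not wanted.
- blue_spool_centre (a point): Centre of the spool with blue winding and label, same size, in the nest next to the station on its counter-clockwise side at the start; not wanted.
- wheel_axis (a point): Point on the vertical axis of the black handwheel (122 mm across, spoke side up, rim top 78 mm above the desk) at the height of the crank's grip, 110 mm above the desk.
- crank_grip (a point): Middle of the upright black crank grip on the wheel, 23 mm in diameter and 52 mm high (81 to 133 mm above the desk), freely revolving on its own pin, 42 mm from the wheel axis, so the hand need not turn while it goes round. At the start, with the wheel locked, it stands on the operator's side (-x of the indexer) of the wheel axis.
- lock_pivot (a point): Point on the vertical axis of the lock lever, at the height of its knob's middle.
- lock_grip (a point): Middle of the upright round red knob of the lock lever, 18 mm in diameter and 40 mm high (56 to 96 mm above the desk), 79 mm from the lever's pivot, just beyond the -y end of the base plate; the steel lever bar passes under it at 45 to 54 mm. It can be moved with about 1 N and stays where it is left.
- wheel (a joint): Turn of the handwheel in rad, 0 at the start, growing clockwise seen from above. About 1.5 N at the crank turns it and it stays where it is left. While the lever is home the wheel is blocked (about 7 degrees play either way); when open it turns freely either way.
- table: The round dark steel table, 208 mm across and 12 mm thick; origin at the centre of its underside. Geared to the wheel: it turns one sixth of the wheel's angle, counter-clockwise seen from above while the wheel goes clockwise, so 60 degrees (one nest) per wheel turn. To be turned only through the wheel.
- lock (a joint): Lock lever angle in rad: 0 fully home (nose between the two lugs under the wheel), 0.8 fully open (at its stop); opening swings the knob clockwise seen from above about the pivot, towards the operator's side. It can go home only when the wheel is within about 6 degrees of whole turns from its starting place.
- green_spool: The green spool itself; origin at the centre of its underside.
- copper_spool: The copper spool itself; origin at the centre of its underside.
- blue_spool: The blue spool itself; origin at the centre of its underside.
There are look-alikes about, which are no part of the job. What is shaped like the copper_spool but purple is not meant. Leave any black look-alike of the blue_spool alone.

How it is judged (in metres and radians):
On the way, in this order (a step that is already met when the one before it is completed fails the run):
1. the lock lever is swung open (beyond 0.5 rad) (value of joint lock above 0.5 rad), for 0.1 s.
2. with the lever open, the green spool has been carried to the station (horizontal distance between green_spool_centre and station below 0.007 m and value of joint lock above 0.4 rad), for 0.2 s.
At the end, for the whole second after the job is handed in: The green spool stands upright at the station in front of the test contacts (centre within 7 mm horizontally), the lock lever is home (below 0.12 rad), the handwheel is at rest, and the other spools stand upright (horizontal distance between green_spool_centre and station below 0.007 m and value of joint lock below 0.12 rad and velocity of joint wheel between -0.1 and 0.1 rad/s and angle between each of green_spool_centre, copper_spool_centre, blue_spool_centre's own z axis and vertical below 0.15 rad); the robot touches nothing.
It fails at once if a spool or the round table is touched by the robot (contact force between any of the fingers, the arm and green_spool above 0.5 N or contact force between any of the fingers, the arm and copper_spool above 0.5 N or contact force between any of the fingers, the arm and blue_spool above 0.5 N or contact force between any of the fingers, the arm and table above 0.5 N).
It fails at once if the green or another spool leaves its nest (z of any of green_spool_centre, copper_spool_centre, blue_spool_centre in the frame of indexer above 0.068 m or horizontal distance between any of green_spool_centre, copper_spool_centre, blue_spool_centre and table_axis above 0.08 m).
It also fails if it takes over 72 s, if anything falls off the work surface, if the arm or the gripper's body presses on something with over 40 N, if the wrist force passes 120 N, or if a joint passes its speed limit or range.

## Robot

A 6-joint arm with a two-finger parallel gripper is mounted at the origin on a cart in front of the work surface, level with it; the furniture and walls round the work are solid. World frame = base frame: x ahead of the robot, y to its left, z up, the work surface at z = 0. Lengths are in m, angles in degrees, forces in N, time in s.
With the tool pointing down it reaches from about 0.4 to 0.825 m from the base axis. Payload 7 kg.
Tool frame: the origin (TCP) lies midway between the tips of the shut fingers; the grasp point (between the pads) lies r.grasp_offset behind it (r.grasp_offset is the distance from the TCP to the grasp point, in m); x points along the fingers, z is the direction in which the jaws open and shut, and the axes are right-handed (so a half turn about x gives the same grasp; the last joint's range is limited). The gripper opens to 88 mm and grips with 3 to 60 N. Pads are 19 mm wide; open, the fingers measure 130 mm over their backs; the gripper's body (78 mm by 193 mm) begins 47 mm behind the grasp point.
Start: joints at [-60.671, 20.546, 0.682, 0, -70.136, -16.507], TCP at [0.15, -0.658, 0.227] pointing down, gripper open.
Joint ranges: [-176.03, 176.03], [-82.01, 121.73], [-58.28, 71.71], [-173.87, 95.51], [-174.79, -0.11], [-173.66, 173.66]. Speed limits (degrees/s): [136.94, 136.94, 172.46, 180, 180, 180].

## Interface

Orientations are given as [roll, pitch, yaw] about the fixed x, y, z axes, in that order (R = Rz(yaw) Ry(pitch) Rx(roll)).
In Python, from plant import readout, vision, close_job, r gives the robot as it stands.
- The arm moves only by the shell command python3 -m handwheel 'ROWS' [OPENING] [FORCE]. ROWS is JSON, a list that holds one entry, the list of rows, each a list of 4 numbers: the shift along the world's x, y, z in units of 40 mm (1.0 is 40 mm), then the turn about the world's z in units of 5 degrees (1.0 is 5 degrees). In form: [[[tx, ty, tz, roll], ...]]. A call has 1 to 8 rows; each row shifts and turns the pose as measured when the row begins; what a row does not reach is not made up. A row lasts 1/10 s, in which the tool goes at most 50 mm and 8.59 degrees, less where a joint would pass 70% of its speed; a pose out of reach is approached as far as the arm can. A call is refused whole if a number of a shift passes 1 or a number of a turn 1, either way. A call with a gripper value outside its range is refused whole. OPENING is the finger opening in mm, from 0 to 87.6, set as the call begins (- or left out, the last holds). The fingers move at their own pace and stop on an object; FORCE is the grip in N (left out, the last holds). Time passes only in rows, so rows that do not move let the fingers close. It gives the time, the measured TCP pose, the force and the opening at its end, in the units of the state.
- readout.get_state(): the state, without advancing time (a new reading comes with each control period).
- vision.capture(name): name is "scene" or "top" or "wrist"; returns the picture (420x560x3 uint8, blue, green, red); there is no depth.
- vision.get_calibration(name): a dict with "intrinsics" (3x3 intrinsics, pixels), "dist" ([k1, k2, p1, p2, k3] as OpenCV has them; the pictures are not rectified), "pose" (4x4, takes a point from camera to world coordinates). Camera axes: x right, y up, looking along -z (the intrinsics and any distortion apply to the point x, -y, -z); pixel columns grow to the right and rows downward; lengths in m; the calibration is good to about 2 mm. A picture is of the moment at which its call begins: read the wrist's pose just before it. get_calibration takes no time and is no camera call; for the wrist camera it gives the pose at the moment of the call.
- close_job(): hands the job in, once; it reports no verdict.
The state is a dict: "time_s": time; "joints": joint angles; "qd": joint speeds; "joint_torque": joint torques, N m; "tcp_pos": TCP position; "eef_rot": TCP orientation; "contact_force": force on the tool from outside, world axes, zero at the start; "moment": the same for the moment, N m; "gripper_width": finger opening in m.
Only numpy, scipy, OpenCV 4.12 (cv2) and the standard library are available. Lean on these libraries where they do the work, as an engineer would, in place of code of your own. Each camera call takes 0.05 s, during which the arm holds its last target.

## Working session

There is one attempt and no reset: what is moved stays moved. The work goes in short steps, Python scripts to look and compute and a shell command to move; the robot and the scene stay as the last step left them, time stands still between calls to the robot, and variables do not carry over. Pictures are saved under pics/ and viewed, and the job is handed in when it is done.

```bash
ls; mkdir -p pics
python3 - <<'E'
from plant import readout, vision, r
import cv2
print(readout.get_state(), r.grasp_offset)
for n in("scene","top","wrist"):
    c=vision.get_calibration(n); print(n,c)
    cv2.imwrite(f"pics/{n}0.png",vision.capture(n))
E
```

```text
pics
{'time_s': 0.0, 'joints': array([-6.06701777e+01,  2.05918680e+01,  6.33966382e-01, -2.06366573e-02,
       -7.01365747e+01, -1.65079579e+01]), 'qd': array([-0.03334716,  0.02941616,  0.0251683 , -0.0612137 , -0.00413224,
       -0.00720269]), 'joint_torque': array([ 7.57156317e-05, -5.82728899e+01,  2.93047071e+01,  6.99722975e+00,
        7.13873509e-03, -1.38826963e-04]), 'tcp_pos': array([ 0.14967427, -0.65768935,  0.22561765]), 'eef_rot': array([  4.90571455,  89.90355179, 107.72055105]), 'contact_force': array([-0.25555982,  0.65380262, -0.11246993]), 'moment': array([ 0.02870515, -0.05299414, -0.00501203]), 'gripper_width': 0.08775008048169682} 0.0188
scene {'intrinsics': array([[481.87176853,   0.        , 283.60401185],
       [  0.        , 481.87176853, 198.73514282],
       [  0.        ,   0.        ,   1.        ]]), 'dist': array([-0.07317271,  0.        ,  0.        ,  0.        ,  0.        ]), 'pose': array([[-0.83652045,  0.36751657, -0.40640511,  0.12819029],
       [-0.54744861, -0.52931254,  0.64817302,  0.78972751],
       [ 0.023099  ,  0.76469589,  0.643
[... 501 characters left out ...]
1.28640408e-01],
       [-2.25442041e-03,  1.26143257e-01,  9.92009474e-01,
         9.44880064e-01],
       [ 0.00000000e+00,  0.00000000e+00,  0.00000000e+00,
         1.00000000e+00]])}
wrist {'intrinsics': array([[324.58225502,   0.        , 281.77666297],
       [  0.        , 324.58225502, 206.52786026],
       [  0.        ,   0.        ,   1.        ]]), 'dist': array([-0.05979111,  0.        ,  0.        ,  0.        ,  0.        ]), 'pose': array([[-0.22168186, -0.94350025, -0.24630152,  0.08400412],
       [ 0.97511824, -0.21416885, -0.05723742, -0.67287733],
       [ 0.00125341, -0.2528616 ,  0.96750165,  0.38346193],
       [ 0.        ,  0.        ,  0.        ,  1.        ]])}
```

View pics/scene0.png

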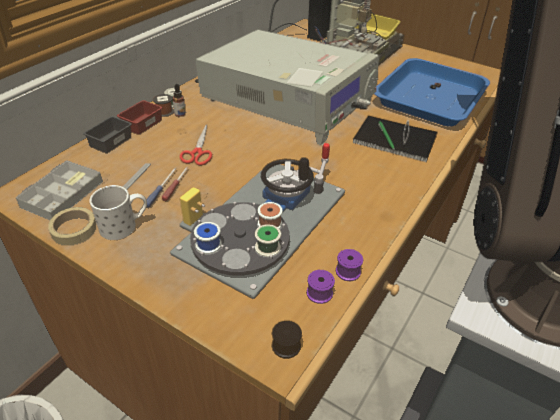

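View pics/top0.png

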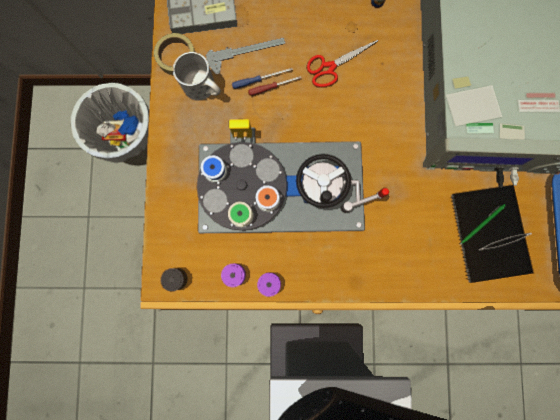

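Top view, near candidates: the green spool is at (240,213), copper at (267,198), blue at (212,167) and the station at (241,155) by the yellow post. The look-alikes are two purple spools at (233,275) and (269,285) and a black one at (173,279), all off the table. Green looks to be three nests clockwise of the station. I'll confirm in an enlarged crop.

```bash
cat > h.py <<'E'
import numpy as np, cv2
from plant import vision, readout
def ray(cal,px):
    K=np.array(cal["intrinsics"]);d=np.array(cal["dist"])
    u=cv2.undistortPoints(np.array([[px]],float),K,d)[0,0]
    P=np.array(cal["pose"]); v=P[:3,:3]@np.array([u[0],-u[1],-1]); return P[:3,3],v
def at(cal,px,z):
    o,v=ray(cal,px); return o+v*(z-o[2])/v[2]
def proj(cal,p):
    P=np.array(cal["pose"]); q=P[:3,:3].T@(np.array(p)-P[:3,3]); q=q*[1,-1,-1]
    return cv2.projectPoints(q.reshape(1,1,3),np.zeros(3),np.zeros(3),np.array(cal["intrinsics"]),np.array(cal["dist"]))[0].ravel()
E
python3 - <<'E'
import cv2
im=cv2.imread("pics/top0.png")
cv2.imwrite("pics/top0c.png",cv2.resize(im[110:245,185:405],None,fx=3.6,fy=3.6,interpolation=cv2.INTER_CUBIC))
im=cv2.imread("pics/scene0.png")
cv2.imwrite("pics/scene0c.png",cv2.resize(im[130:300,165:365],None,fx=3.5,fy=3.5,interpolation=cv2.INTER_CUBIC))
E
```

```text
(no output)
```

View pics/top0c.png

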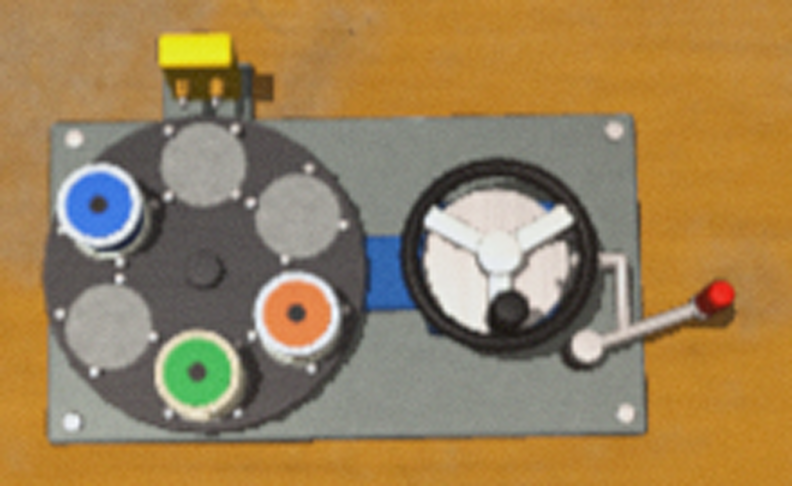

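View pics/scene0c.png

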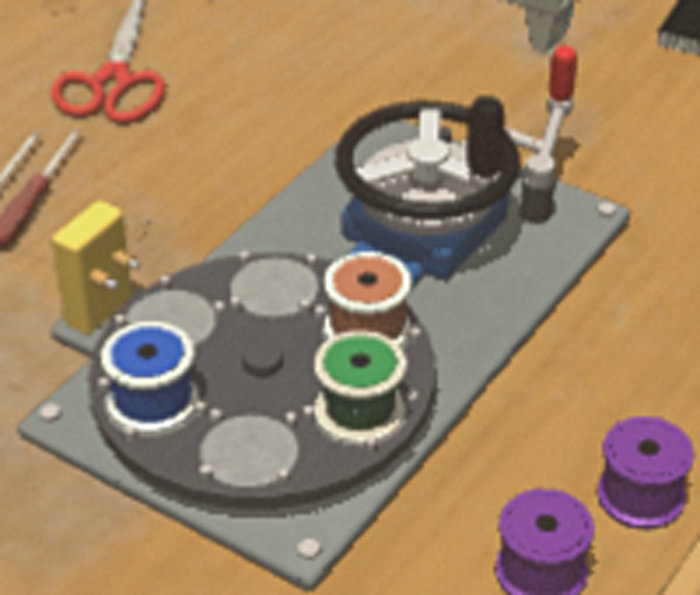

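The crop confirms it. Green (crop 197,372) is directly opposite the station (203,165), so it needs three turns. Copper is two nests clockwise of the station, and blue is next to the station counter-clockwise. Now the positions.

Run:
```python
from h import *
c=vision.get_calibration("top"); s=vision.get_calibration("scene")
f=lambda x,y,z:at(c,(x/3.6+185-.36,y/3.6+110-.36),z)
g=lambda x,y,z:at(s,(x/3.5+165-.36,y/3.5+130-.36),z)
for n,a in dict(c1=(75,138,.012),c2=(614,131,.012),c3=(626,413,.012),c4=(72,422,.012),table=(205,270,.037),green=(197,372,.074),station0=(203,165,.034),hub=(500,250,.08),rim=(500,256,.078),grip=(509,307,.133),pivot=(587,346,.056),knob=(722,295,.096)).items(): print(n,f(*a).round(4))
print("scene knob",g(565,52,.096).round(4),"grip",g(487,103,.133).round(4), "green", g(360,360,.074).round(4))
```

```text
c1 [0.6812 0.3132 0.012 ]
c2 [ 0.6862 -0.0444  0.012 ]
c3 [ 0.4984 -0.048   0.012 ]
c4 [0.4922 0.3104 0.012 ]
table [0.5874 0.223  0.037 ]
green [0.5175 0.2232 0.074 ]
station0 [0.6569 0.2256 0.034 ]
hub [0.5917 0.0392 0.08  ]
rim [0.5884 0.0391 0.078 ]
grip [0.5478 0.04   0.133 ]
pivot [ 0.5361 -0.0165  0.056 ]
knob [ 0.5613 -0.0909  0.096 ]
scene knob [ 0.5631 -0.0896  0.096 ] grip [0.5501 0.039  0.133 ] green [0.5192 0.2225 0.074 ]
```

```bash
python3 - <<'E'
from h import *
c=vision.get_calibration("top")
for p in[(425,165),(440,150),(560,165)]: print([at(c,p,z).round(3) for z in(0,.15)])
E
python3 -m handwheel '[[[0.5,1,0,-0.32],[0.5,1,0,-0.32],[0.5,1,0,-0.32],[0.5,1,0,-0.32],[0.5,1,0,-0.32],[0.5,1,0,-0.32],[0.5,1,0,-0.32],[0.5,1,0,-0.32]]]' 0 20
```

```text
[array([ 0.643, -0.214,  0.   ]), array([ 0.607, -0.159,  0.15 ])]
[array([ 0.68 , -0.252,  0.   ]), array([ 0.638, -0.192,  0.15 ])]
[array([ 0.644, -0.542,  0.   ]), array([ 0.607, -0.436,  0.15 ])]
time_s: 0.95
tcp_pos: [0.3095, -0.3292, 0.2206]
eef_rot: [26.6, 89.6, 115.6]
contact_force: [1.5, 0.1, 0.7]
gripper_width: 0.029
```

```bash
python3 -m handwheel '[[[0.5,1,0,0],[0.6,1,0,0],[0.6,1,0,0],[0.6,1,0,0],[0.6,1,0,0],[0.6,1,0,0],[0.9,0,0,0],[0.9,0,0,0]]]'
python3 - <<'E'
from h import *
print(readout.get_state()["tcp_pos"])
E
```

```text
time_s: 1.75
tcp_pos: [0.5251, -0.0716, 0.223]
eef_rot: [-21.3, 89.5, 68.2]
contact_force: [0.7, -0.4, 0.1]
gripper_width: 0.0004
[ 0.52506556 -0.07155262  0.22299971]
```

```bash
python3 -m handwheel '[[[0.9,0,0,0],[0.7,0,0,0],[0,0,0,0],[0,0,0,0]]]'
python3 - <<'E'
from h import *
im=vision.capture("top");cv2.imwrite("pics/t1.png",cv2.resize(im[90:260,185:425],None,fx=3.2,fy=3.2,interpolation=cv2.INTER_CUBIC))
cv2.imwrite("pics/w1.png",vision.capture("wrist"))
E
```

```text
time_s: 2.15
tcp_pos: [0.5945, -0.0696, 0.2201]
eef_rot: [-1.2, 89.5, 88.4]
contact_force: [-0.1, 0.3, -0.3]
gripper_width: 0.0
```

View pics/w1.png

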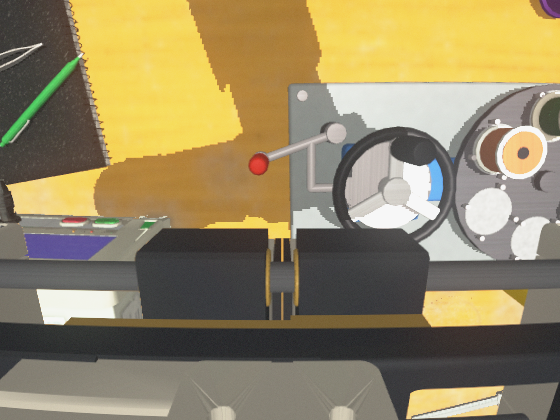

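The wrist view shows the red knob top at (259,163), the pivot at (337,132) and the crank grip near (410,150). I'll cross-check the positions from it.

Run:
```python
from h import *
w=vision.get_calibration("wrist")
print(at(w,(258,164),.096),at(w,(337,130),.056),at(w,(408,148),.133),at(w,(397,190),.08)); print(readout.get_state()["tcp_pos"])
```

```text
[ 0.56198209 -0.08909533  0.096     ] [ 0.53438834 -0.01420983  0.056     ] [0.54571279 0.02684914 0.133     ] [0.58930618 0.04072359 0.08      ]
[ 0.59389507 -0.06970751  0.22053736]
```

View pics/t1.png

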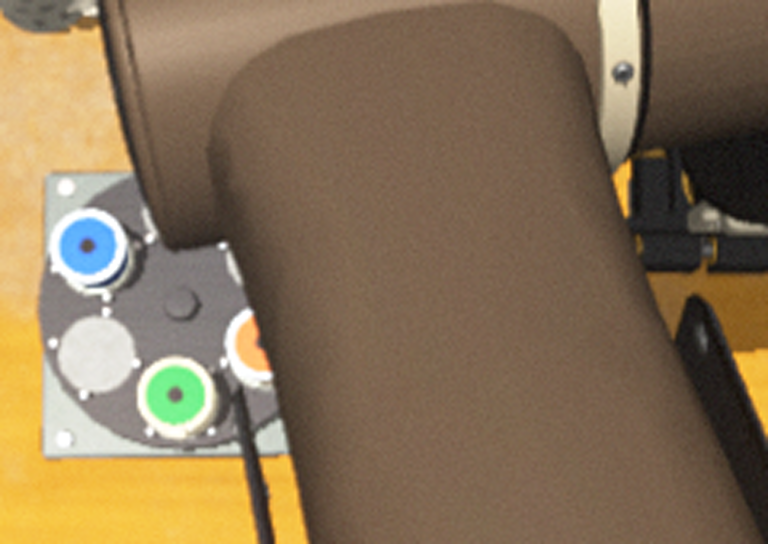

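```bash
python3 -m handwheel '[[[0.1,-0.35,-0.7,0],[0,0,-0.9,0],[0,0,-0.8,0],[0,0,-0.7,0],[0,0,-0.4,0],[0,0,-0.2,0],[0,0,0,0]]]'
python3 - <<'E'
from h import *
print(readout.get_state()["tcp_pos"])
cv2.imwrite("pics/w2.png",vision.capture("wrist"))
E
```

```text
time_s: 2.95
tcp_pos: [0.5932, -0.085, 0.074]
eef_rot: [-45.6, 89.2, 44.0]
contact_force: [-0.0, 0.5, 0.1]
gripper_width: 0.0004
[ 0.59316012 -0.08497043  0.0740104 ]
```

View pics/w2.png

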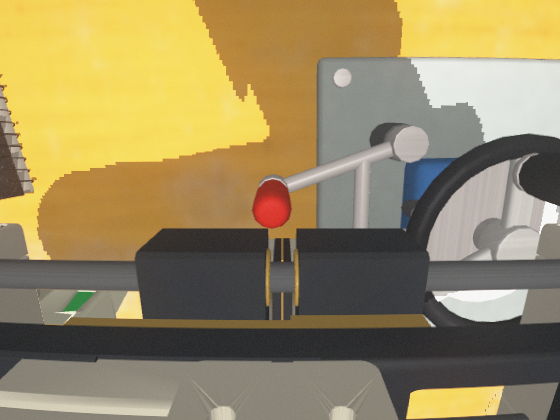

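```bash
python3 -m handwheel '[[[-0.3,0,-0.1,0],[-0.3,0,0,0],[-0.25,0,0,0],[-0.25,0,0,0],[-0.2,0,0,0],[-0.15,0,0,0],[-0.1,0,0,0],[0,0,0,0]]]'
python3 - <<'E'
from h import *
s=readout.get_state();print(s["tcp_pos"],s["contact_force"])
cv2.imwrite("pics/w3.png",vision.capture("wrist"))
E
```

```text
time_s: 3.8
tcp_pos: [0.5318, -0.0843, 0.0777]
eef_rot: [-65.0, 88.5, 24.7]
contact_force: [-1.6, -0.5, 0.0]
gripper_width: 0.0004
[ 0.53179294 -0.08430009  0.07767909] [-1.62640916 -0.45655416  0.03420035]
```

View pics/w3.png

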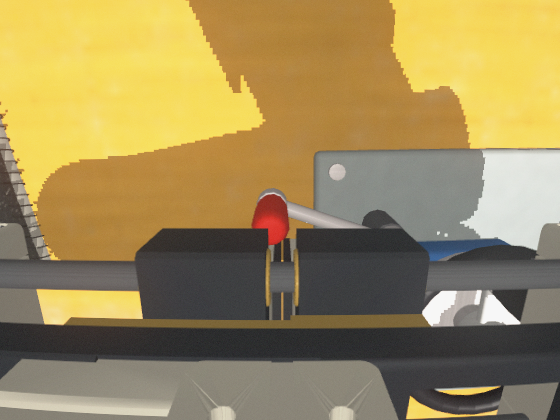

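```bash
python3 -m handwheel '[[[-0.15,0,-0.1,0],[-0.12,0,-0.1,0],[-0.1,0,0,0],[0,0,0,0]]]'
python3 - <<'E'
from h import *
s=readout.get_state();print(s["tcp_pos"],s["contact_force"])
cv2.imwrite("pics/w4.png",vision.capture("wrist"))
E
```

```text
time_s: 4.25
tcp_pos: [0.5221, -0.084, 0.0701]
eef_rot: [-72.0, 88.0, 17.9]
contact_force: [1.1, -1.5, -0.8]
gripper_width: 0.0001
[ 0.52208984 -0.08397371  0.07006075] [ 1.10318886 -1.47205764 -0.78616127]
```

View pics/w4.png

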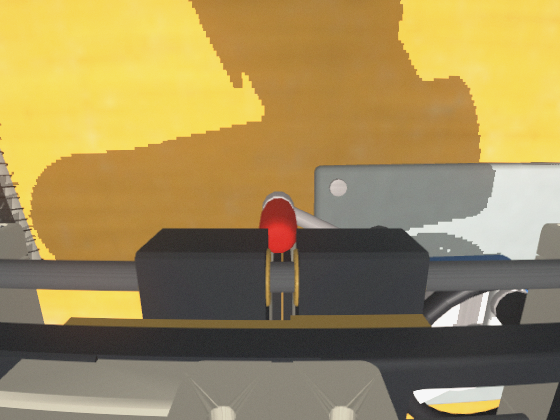

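```bash
python3 -m handwheel '[[[0.4,0,0,0],[0,0,0.8,0],[0,0,1,0],[0,0,1,0],[0,1,0.3,0],[0,1,0,0],[0,1,0,0],[0,0,0,0]]]' 87.6
python3 - <<'E'
from h import *
s=readout.get_state();print(s["tcp_pos"],s["contact_force"])
w=vision.get_calibration("wrist")
cv2.imwrite("pics/w5.png",vision.capture("wrist"))
print(at(w,(0,0),.1), [proj(w,p).round(1) for p in[(.5485,.0385,.133),(.5006,-.0861,.096),(.562,-.0895,.096)]])
E
```

```text
time_s: 5.1
tcp_pos: [0.5296, 0.0372, 0.1935]
eef_rot: [-58.2, 89.0, 31.3]
contact_force: [0.2, -0.4, 0.8]
gripper_width: 0.059
[0.52957404 0.03722028 0.19347961] [ 0.15129106 -0.4180787   0.84771921]
[ 0.37134602 -0.16458113  0.1       ] [array([282.9, 244.6]), array([125.5, 172.4]), array([131.6, 244.2])]
```

View pics/w5.png

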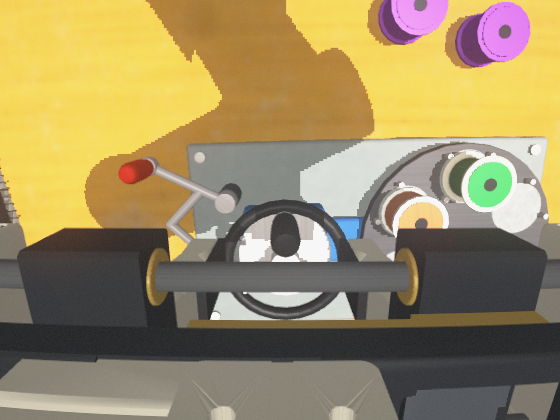

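The lever knob at (127,174) matches the fully open prediction (125,172). The crank grip top is at (286,245) and was predicted at (283,245). I'll descend around the grip.

```bash
python3 -m handwheel '[[[0.3,0.06,-0.5,0],[0.16,0,-0.8,0],[0,0,-0.7,0],[0,0,-0.4,0],[0,0,-0.1,0],[0,0,0,0]]]'
python3 - <<'E'
from h import *
s=readout.get_state();print(s["tcp_pos"],s["contact_force"])
w=vision.get_calibration("wrist")
cv2.imwrite("pics/w6.png",vision.capture("wrist"))
E
```

```text
time_s: 5.75
tcp_pos: [0.5442, 0.0337, 0.0881]
eef_rot: [-51.0, 89.4, 38.4]
contact_force: [0.6, 0.9, 1.5]
gripper_width: 0.0874
[0.54420562 0.03369715 0.08806252] [0.62215955 0.86269658 1.47602353]
```

View pics/w6.png

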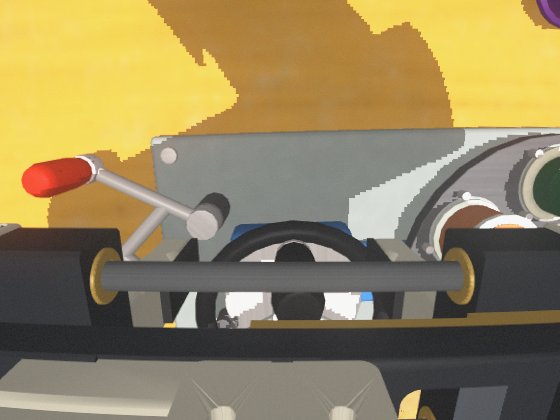

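```bash
python3 -m handwheel '[[[0.1,0.15,0.12,0],[0.03,0.03,0,0]]]'; python3 -m handwheel '[[[0,0,0,0],[0,0,0,0],[0,0,0,0],[0,0,0,0],[0,0,0,0]]]' 10 12;  python3 - <<'E'
from h import *
s=readout.get_state();print(s["tcp_pos"],s["contact_force"],s["gripper_width"])
w=vision.get_calibration("wrist")
cv2.imwrite("pics/w7.png",vision.capture("wrist"))
E
```

```text
time_s: 6.0
tcp_pos: [0.5508, 0.0411, 0.0954]
eef_rot: [-55.6, 89.3, 33.7]
contact_force: [-0.0, 0.4, 0.5]
gripper_width: 0.0873
time_s: 6.5
tcp_pos: [0.5521, 0.0422, 0.0979]
eef_rot: [-58.3, 89.0, 31.0]
contact_force: [0.1, 0.2, -0.1]
gripper_width: 0.0533
[0.55214909 0.04216745 0.09791978] [ 0.05328787  0.21011197 -0.10215295] 0.0532759151172281
```

View pics/w7.png

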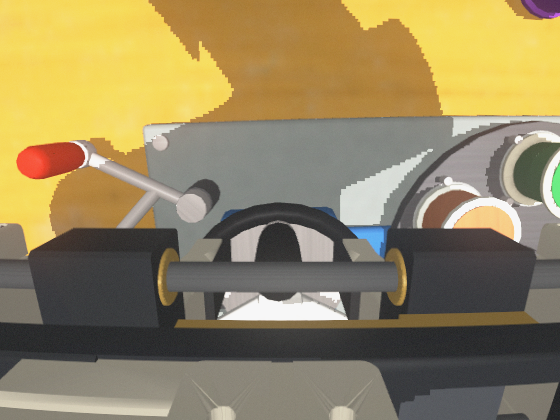

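```bash
python3 -m handwheel '[[[-0.05,-0.02,-0.12,0],[0,0,0,0],[0,0,0,0],[0,0,0,0],[0,0,0,0],[0,0,0,0]]]' 10 12;  python3 - <<'E'
from h import *
s=readout.get_state();print(s["tcp_pos"],s["contact_force"],s["gripper_width"])
E
```

```text
time_s: 7.15
tcp_pos: [0.5495, 0.0411, 0.0923]
eef_rot: [-57.9, 89.1, 31.5]
contact_force: [0.2, -0.3, -0.3]
gripper_width: 0.0227
[0.5495112  0.04105356 0.09230959] [ 0.22621895 -0.30123677 -0.31511051] 0.02271186499645859
```

```bash
cat > chk.py <<'E'
from h import *
s=readout.get_state();p=s["tcp_pos"];c=np.array([.5905,.0405])
d=p[:2]-c
print("t",round(s["time_s"],2),p.round(4),"r mm",(np.hypot(*d)*1000).round(1),"alpha",np.degrees(np.arctan2(d[1],-d[0])).round(1)%360,"F",s["contact_force"].round(1),"w",round(s["gripper_width"]*1000,1), "yaw",(s["eef_rot"][2]-s["eef_rot"][0]).round(1))
E
python3 -m handwheel '[[[0.08,0.40,0,0],[0.23,0.34,0,0],[0.34,0.23,0,0],[0.40,0.08,0,0]]]'; python3 chk.py
```

```text
time_s: 7.55
tcp_pos: [0.5898, 0.0833, 0.0923]
eef_rot: [-56.9, 89.4, 32.4]
contact_force: [-2.2, -11.1, 0.8]
gripper_width: 0.023
t 7.55 [0.5898 0.0833 0.0923] r mm 42.9 alpha 89.1 F [ -2.2 -11.1   0.8] w 23.0 yaw 89.3
```

```bash
python3 -m handwheel '[[[0.40,-0.09,0,0],[0.34,-0.23,0,0],[0.23,-0.34,0,0],[0.08,-0.40,0,0],[-0.08,-0.40,0,0],[-0.23,-0.34,0,0],[-0.34,-0.23,0,0],[-0.40,-0.08,0,0]]]'; python3 chk.py
```

```text
time_s: 8.35
tcp_pos: [0.5973, -0.0003, 0.0924]
eef_rot: [-82.4, 89.4, 7.4]
contact_force: [3.8, -7.9, -3.2]
gripper_width: 0.0227
t 8.35 [ 5.973e-01 -3.000e-04  9.240e-02] r mm 41.4 alpha 260.5 F [ 3.8 -7.9 -3.2] w 22.7 yaw 89.7
```

```bash
cat >> chk.py <<'E'
import sys
a=np.degrees(np.arctan2(d[1],-d[0])); st=float(sys.argv[1]) if len(sys.argv)>1 else 23; n=8
q=d
for k in range(1,n+1):
    b=np.radians(a+st*k); t=.042*np.array([-np.cos(b),np.sin(b)]); print(((t-q)/.04).round(2),end=" "); q=t
print("end",(a+st*n)%360)
E
python3 chk.py 23
```

```text
t 8.35 [ 5.973e-01 -3.000e-04  9.240e-02] r mm 41.4 alpha 260.5 F [ 3.8 -7.9 -3.2] w 22.7 yaw 89.7
[-0.42 -0.  ] [-0.38  0.18] [-0.28  0.31] [-0.14  0.4 ] [0.03 0.42] [0.19 0.37] [0.32 0.27] [0.4  0.12] end 84.51091864094977
```

```bash
python3 -m handwheel '[[[-0.42,0.01,0,0],[-0.38,0.18,0,0],[-0.28,0.31,0,0],[-0.14,0.40,0,0],[0.03,0.42,0,0],[0.19,0.37,0,0],[0.32,0.27,0,0],[0.40,0.12,0,0]]]'; python3 chk.py
```

```text
time_s: 9.15
tcp_pos: [0.5844, 0.0829, 0.0926]
eef_rot: [-85.8, 88.8, 3.8]
contact_force: [-0.4, -6.9, 1.5]
gripper_width: 0.0225
t 9.15 [0.5844 0.0829 0.0926] r mm 42.8 alpha 81.8 F [-0.4 -6.9  1.5] w 22.5 yaw 89.7
[ 0.42 -0.04] [ 0.38 -0.19] [ 0.27 -0.32] [ 0.13 -0.4 ] [-0.04 -0.42] [-0.2  -0.37] [-0.33 -0.26] [-0.4  -0.11] end 265.7559701271406
```

Turn 1 is complete and turn 2 is under way.

```bash
python3 -m handwheel '[[[0.42,-0.03,0,0],[0.38,-0.19,0,0],[0.27,-0.32,0,0],[0.13,-0.40,0,0],[-0.04,-0.42,0,0],[-0.20,-0.37,0,0],[-0.33,-0.26,0,0],[-0.40,-0.11,0,0]]]'; python3 chk.py
```

```text
time_s: 9.95
tcp_pos: [0.594, -0.0016, 0.0927]
eef_rot: [-74.1, 88.8, 15.7]
contact_force: [0.8, 14.3, -0.3]
gripper_width: 0.0228
t 9.95 [ 0.594  -0.0016  0.0927] r mm 42.2 alpha 265.2 F [ 0.8 14.3 -0.3] w 22.8 yaw 89.8
[-0.42  0.05] [-0.36  0.21] [-0.25  0.33] [-0.1   0.41] [0.06 0.41] [0.22 0.36] [0.34 0.24] [0.41 0.09] end 89.17811527827656
```

```bash
python3 -m handwheel '[[[-0.42,0.06,0,0],[-0.36,0.21,0,0],[-0.25,0.33,0,0],[-0.10,0.41,0,0],[0.06,0.41,0,0],[0.22,0.36,0,0],[0.34,0.24,0,0],[0.41,0.09,0,0]]]'; python3 chk.py
```

```text
time_s: 10.75
tcp_pos: [0.5873, 0.083, 0.0927]
eef_rot: [-68.8, 88.6, 20.8]
contact_force: [-0.5, -6.2, 1.0]
gripper_width: 0.0223
t 10.75 [0.5873 0.083  0.0927] r mm 42.6 alpha 85.6 F [-0.5 -6.2  1. ] w 22.3 yaw 89.6
[ 0.42 -0.07] [ 0.36 -0.21] [ 0.25 -0.34] [ 0.1  -0.41] [-0.07 -0.41] [-0.22 -0.35] [-0.34 -0.24] [-0.41 -0.09] end 269.6466021158319
```

```bash
python3 -m handwheel '[[[0.42,-0.07,0,0],[0.36,-0.21,0,0],[0.25,-0.34,0,0],[0.10,-0.41,0,0],[-0.07,-0.41,0,0],[-0.22,-0.35,0,0],[-0.34,-0.24,0,0],[-0.41,-0.09,0,0]]]'; python3 chk.py 18
python3 - <<'E'
from h import *
cv2.imwrite("pics/w8.png",vision.capture("wrist"))
cv2.imwrite("pics/s8.png",cv2.resize(vision.capture("scene")[130:300,165:365],None,fx=3.5,fy=3.5))
E
```

```text
time_s: 11.55
tcp_pos: [0.5956, -0.0009, 0.0926]
eef_rot: [-66.3, 89.1, 23.5]
contact_force: [1.5, -0.4, -1.0]
gripper_width: 0.0226
t 11.55 [ 0.5956 -0.0009  0.0926] r mm 41.7 alpha 263.0 F [ 1.5 -0.4 -1. ] w 22.6 yaw 89.8
[-0.33  0.  ] [-0.31  0.11] [-0.26  0.2 ] [-0.18  0.27] [-0.09  0.32] [0.01 0.33] [0.11 0.31] [0.2  0.26] end 47.03427101051261
```

View pics/s8.png

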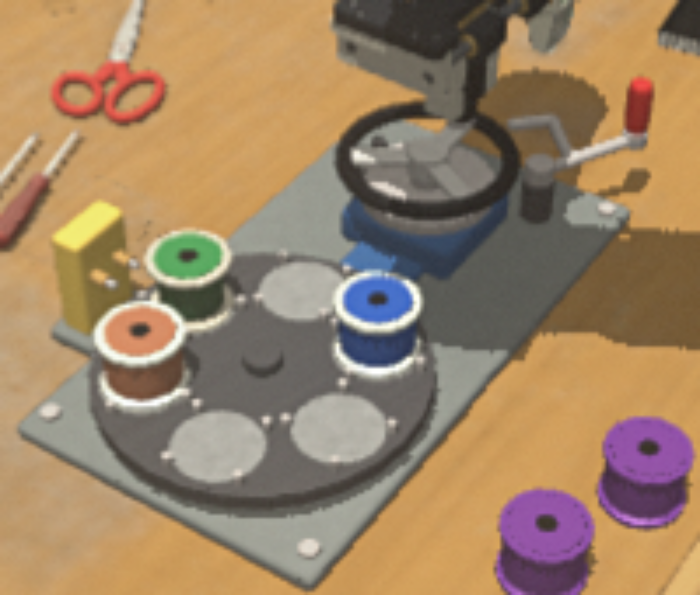

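The scene view shows green almost at the post contacts and the lever still open. One last quarter turn remains.

```bash
python3 -m handwheel '[[[-0.33,0.01,0,0],[-0.31,0.11,0,0],[-0.26,0.20,0,0],[-0.18,0.27,0,0],[-0.09,0.32,0,0],[0,0.06,0,0],[0,0,0,0]]]'; python3 chk.py 5
```

```text
time_s: 12.35
tcp_pos: [0.5492, 0.0435, 0.0926]
eef_rot: [-71.3, 89.0, 18.6]
contact_force: [3.0, -2.0, -2.0]
gripper_width: 0.0224
t 12.35 [0.5492 0.0435 0.0926] r mm 41.5 alpha 4.1 F [ 3. -2. -2.] w 22.4 yaw 89.9
[-0.    0.09] [0.02 0.09] [0.03 0.09] [0.03 0.09] [0.04 0.08] [0.05 0.08] [0.05 0.07] [0.06 0.07] end 44.105230751471986
```

```bash
python3 -m handwheel '[[[0,-0.08,0,0],[0,-0.02,0,0],[0,0,0,0]]]'; python3 chk.py 5
python3 - <<'E'
from h import *
cv2.imwrite("pics/s9.png",cv2.resize(vision.capture("scene")[130:300,165:365],None,fx=3.5,fy=3.5,interpolation=cv2.INTER_CUBIC))
E
```

```text
time_s: 12.65
tcp_pos: [0.5492, 0.0407, 0.0926]
eef_rot: [-68.2, 89.0, 21.8]
contact_force: [1.8, 1.3, -0.7]
gripper_width: 0.0223
t 12.65 [0.5492 0.0407 0.0926] r mm 41.4 alpha 0.2 F [ 1.8  1.3 -0.7] w 22.3 yaw 90.0
[-0.01  0.09] [0.01 0.09] [0.02 0.09] [0.03 0.09] [0.04 0.08] [0.04 0.08] [0.05 0.08] [0.06 0.07] end 40.22853296318544
```

View pics/s9.png

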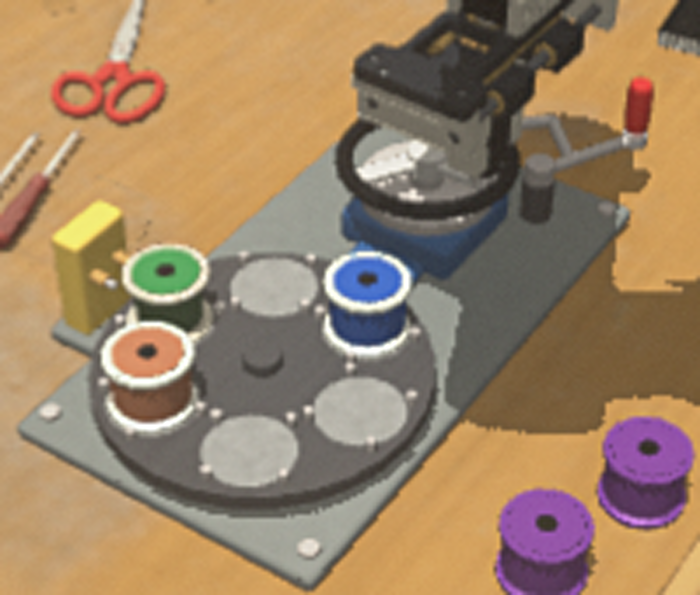

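Green sits in front of the contacts, and the nest positions match the initial picture. I'll release the grip and go to the operator's side of the knob.

```bash
python3 -m handwheel '[[[0,0,0,0],[0,0,0,0],[0,0,0,0],[0,0,0,0],[0,0,0,0],[0,0,0,0]]]' 87.6; python3 chk.py|head -1; python3 -m handwheel '[[[0,0,0.6,0],[0,0,0.9,0],[0,0,0.9,0],[0,0,0.4,0],[-0.6,-0.6,0,0],[-0.7,-0.7,0,0],[-0.7,-0.7,0,0],[0,-0.8,0,0]]]'; python3 chk.py|head -1;python3 - <<'E'
from h import *
w=vision.get_calibration("wrist")
cv2.imwrite("pics/w9.png",vision.capture("wrist"))
print(proj(w,(.548,.0397,.133)),proj(w,(.5006,-.0861,.096)))
E
```

```text
time_s: 13.3
tcp_pos: [0.5474, 0.039, 0.0922]
eef_rot: [-68.0, 89.2, 21.9]
contact_force: [-0.1, -0.2, 0.6]
gripper_width: 0.0649
t 13.3 [0.5474 0.039  0.0922] r mm 43.1 alpha 357.9 F [-0.1 -0.2  0.6] w 64.9 yaw 89.9
time_s: 14.1
tcp_pos: [0.464, -0.0738, 0.2081]
eef_rot: [-70.4, 89.3, 19.7]
contact_force: [2.7, 0.3, 0.9]
gripper_width: 0.0878
t 14.1 [ 0.464  -0.0738  0.2081] r mm 170.5 alpha 317.9 F [2.7 0.3 0.9] w 87.8 yaw 90.1
[417.76147146 310.78473207] [267.17124466 241.41622678]
```

View pics/w9.png

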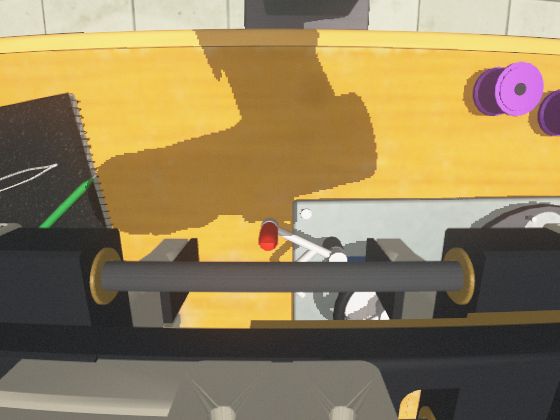

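```bash
python3 -m handwheel '[[[0,-0.27,0,0],[0,0,-0.6,0],[0,0,-0.8,0],[0,0,-0.8,0],[0,0,-0.7,0],[0,0,-0.3,0],[0,0,-0.1,0],[0,0,0,0]]]' 0 20; python3 chk.py|head -1; python3 -m handwheel '[[[0,0,0,0],[0,0,0,0],[0,0,0,0]]]'
```

```text
time_s: 14.95
tcp_pos: [0.4652, -0.0907, 0.0744]
eef_rot: [-79.3, 88.9, 10.6]
contact_force: [0.5, -0.9, 0.1]
gripper_width: 0.0289
t 14.95 [ 0.4652 -0.0907  0.0744] r mm 181.4 alpha 313.7 F [ 0.5 -0.9  0.1] w 28.9 yaw 89.9
time_s: 15.25
tcp_pos: [0.4669, -0.0904, 0.0766]
eef_rot: [-79.9, 88.7, 10.0]
contact_force: [0.6, 0.3, -0.6]
gripper_width: 0.0056
```

```bash
python3 -m handwheel '[[[0.15,0.1,-0.15,0],[0.25,0,0,0],[0.3,0,0,0],[0.3,0,0,0],[0.3,0,0,0],[0.2,0,0,0],[0.1,0,0,0]]]'; python3 chk.py|head -1
```

```text
time_s: 15.95
tcp_pos: [0.5346, -0.087, 0.0702]
eef_rot: [-81.7, 88.9, 8.2]
contact_force: [-1.8, 0.7, 1.0]
gripper_width: 0.0004
t 15.95 [ 0.5346 -0.087   0.0702] r mm 139.2 alpha 293.7 F [-1.8  0.7  1. ] w 0.4 yaw 89.9
```

```bash
python3 -m handwheel '[[[0.1,0,0,0],[0.08,0,0,0]]]'; python3 chk.py|head -1;  python3 -m handwheel '[[[0.06,0,0,0],[0.05,0,0,0]]]'; python3 chk.py|head -1
```

```text
time_s: 16.15
tcp_pos: [0.5426, -0.0867, 0.07]
eef_rot: [-80.7, 88.9, 9.2]
contact_force: [-0.5, 0.2, 0.1]
gripper_width: 0.0007
t 16.15 [ 0.5426 -0.0867  0.07  ] r mm 135.9 alpha 290.6 F [-0.5  0.2  0.1] w 0.7 yaw 89.9
time_s: 16.35
tcp_pos: [0.5444, -0.0868, 0.0694]
eef_rot: [-77.8, 89.2, 12.1]
contact_force: [-8.3, 0.8, 6.0]
gripper_width: 0.0004
t 16.35 [ 0.5444 -0.0868  0.0694] r mm 135.4 alpha 289.9 F [-8.3  0.8  6. ] w 0.4 yaw 89.9
```

Force rose to 8 N at the expected home position, which indicates the stop. I'll back off, clear the view and check.

```bash
python3 -m handwheel '[[[-0.5,0,0,0],[-0.4,0,0,0],[0,0,0.8,0],[0,0,1,0],[0,0,1,0],[0,0,1,0]]]'; python3 -m handwheel '[[[-0.3,-1,0,0],[-0.3,-1,0,0],[-0.3,-1,0,0],[-0.4,-1,0,0],[-0.4,-1,0,0],[-0.4,-1,0,0],[-0.4,-1,0,0],[0,0,0,0]]]'
python3 - <<'E'
from h import *
im=vision.capture("top");cv2.imwrite("pics/t9.png",cv2.resize(im[110:245,185:405],None,fx=3.6,fy=3.6,interpolation=cv2.INTER_CUBIC))
E
```

```text
time_s: 16.95
tcp_pos: [0.5031, -0.0873, 0.2215]
eef_rot: [-72.3, 89.7, 17.6]
contact_force: [1.2, 0.4, -0.1]
gripper_width: 0.0006
time_s: 17.75
tcp_pos: [0.4051, -0.3766, 0.234]
eef_rot: [-95.0, 88.2, -4.7]
contact_force: [0.5, -0.1, 0.0]
gripper_width: 0.0003
```

View pics/t9.png

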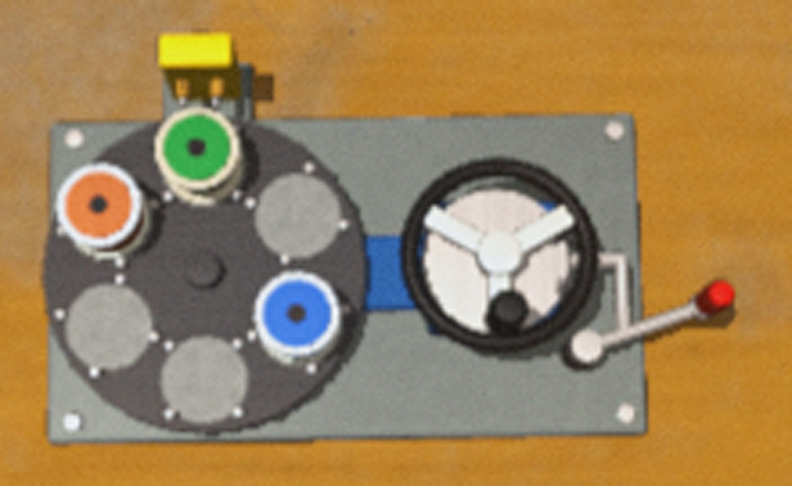

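Green is at crop (196,147) by the contacts, with copper and blue upright in their nests. The crank (509,307) and knob (722,295) are at the same pixels as at the start.

Run:
```python
from h import *
c=vision.get_calibration("top")
print(at(c,(196/3.6+184.64,147/3.6+109.64),.074))
from plant import close_job
print(close_job())
```

```text
[0.65767446 0.22584217 0.074     ]
the job is handed in; nothing more can be done
None
```

The job is handed in: the green spool stands at the test contacts, the crank is back at its starting place and the lock lever is home again. The run took about 18 s of the 72 s allowed. No verdict was reported.

- **How it was done:** I pushed the lever open with the shut fingers. Then I gripped the crank and turned the wheel three full turns clockwise, because green started three nests away. At the end I overshot by about 3.5 mm at the crank and brought it back. I released the crank and pushed the lever home until it met its stop at about 8 N.
- **Last checks:** From the final top picture, green measured (0.658, 0.226) m against a station estimate of (0.657, 0.226) m, which is about 1 mm off. The crank and knob are at the same pixels as at the start. The copper and blue spools look upright in their nests.
- **Contact:** The arm was clear of everything at hand-in. The highest force at my readings was about 14 N, while cranking, and I saw no sign of touching the spools or the round table.
- **Disagreement:** One early wrist-camera reading of the crank grip was about 12 mm off in y. I had clicked the side of the grip, not its top, and later views and the grasp agreed with the other measurements.

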